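# Reset the stop screw and lock it again

### The job

On the green jig, loosen the lock ring by its red peg until it no longer clamps, turn the brass knob so that its pointer stands on the red mark, then do the lock ring up again by feel, with about 6 N on its peg: firmly clamped, but not forced. Leave the other things on the bench where they are and let go at the end.

Things in the scene. Friction and masses are not known exactly. Their poses are not given: they have to be found in the camera images.
- adjuster (a joint): angle of the brass bar knob of the stop screw on the green jig (rad); grows as the knob turns clockwise seen from above (winds the screw down); 0 = black pointer to the jig's front; range -0.8 to 1.6. It stays where it is left. Free, it turns at about 0.1 N m; while the lock ring is tight it is held fast
- index_mark (a joint): angle of the red index mark on the white dial, same sense and zero as joint adjuster (rad): the pointer is on the mark when both are equal. At the start the mark lies 0.6 to 1.4 rad clockwise of the pointer; it cannot be moved
- lock_ring (a joint): angle of the dark steel lock ring with the red peg (rad), 0 at the start (tight); grows anticlockwise seen from above = loosening; range -1.9 to 1.3; rises 3.5 mm per rad. It is quite free 0.9 rad from the start. After the knob is turned it bites farther clockwise than it would have before, at an angle that varies by much (it begins between 0.4 and -0.5) and must be felt. It stays where it is left
- handle_peg (a point): centre of the upright red handle peg of the lock ring: 12 mm diameter, 40 mm tall, 85 mm from the vertical axis through knob_grip, about which it swings on a level arc; starts on the jig's front side. Its foot stands on the ring's arm, 22 mm below this point. Nothing else is within 45 mm but the arm, which leads to the axis
- knob_grip (a point): centre of the brass bar knob, on the vertical axis of the jig, 141 mm above the bench; the bar is 34 mm long (its own x axis), 12 mm thick (its y, grip across it), 26 mm high. 25 mm below this point lies the white dial, 60 mm across
- pointer_tip (a point): tip of the black pointer under the knob, 26 mm from the axis along the bar; its x axis runs from the tip to the axis
- mark_tip (a point): red index mark on the dial, 26 mm from the axis; its x axis runs from the mark to the axis. The dial's ticks are 0.2 rad apart
- stop_jig: green jig fixed to the bench, base 120 x 110 mm, origin on the bench on the vertical axis of ring and knob; its x axis points to its rear (dial post 50 mm behind the axis, up to 112 mm high), its front is -x. Does not move
- clamp_face: underside of the lock ring, which presses the washer (origin on the axis, at bench level). Loosening takes 2 to 18 N on the peg; free, the ring moves with under 2 N; once it bites, the force on the peg climbs by about 2.4 N per 0.1 rad (8.5 mm of peg travel)
- key_washer: keyed steel washer under the lock ring, 54 mm across, clamped between ring and stop screw; it cannot turn, so the ring does not drag the knob. Clamping force is that between it and clamp_face: about 40 N for 6 N on the peg, square to the arm, while tightening
- pliers_red: bystander: red-handled pliers, 145 x 52 x 11 mm, loose; origin under its centre
- tin_round: bystander: round dark tin, 69 mm across, 25 mm high, loose; origin under its centre
- solder_spool: bystander: black and white spool of solder, 51 mm across, 24 mm high, loose; origin under its centre
- agate_green: bystander: dark green oval stone, 27 x 16 x 9 mm, loose; origin under its centre
- agate_grey: bystander: grey oval stone, 22 x 16 x 9 mm, loose; origin under its centre
- vernier_caliper: bystander: steel caliper, 200 x 69 x 11 mm, loose; origin under its centre
- clam_dish: bystander: shallow beige dish, 50 mm across, 8 mm high, loose; origin under its centre

How it is judged:
By the outcome, as a careful person would: the job done as asked, in the order asked, and still so for the second after the job is handed in, with the robot touching nothing.
It also fails if it takes over 67 s, if anything falls off the work surface, if the arm or the gripper's body presses on something with over 40 N, if the wrist force passes 120 N, or if a joint passes its speed limit or range.

### The arm

A 6-joint arm with a two-finger parallel gripper is mounted at the origin on a cart in front of the work surface, level with it; the furniture and walls round the work are solid. World frame = base frame: x ahead of the robot, y to its left, z up, the work surface at z = 0. Lengths are in mm, angles in rad, forces in N, time in s.
With the tool pointing down it reaches from about 350 to 875 mm from the base axis. Payload 4.2 kg.
Tool frame: the origin (TCP) lies at the very end of the fingers, on their centre line; the grasp point (between the pads) lies 19 mm behind it; z points along the fingers, y is the line along which they close (so a half turn about z gives the same grasp; the last joint's range is limited). The gripper opens to 85 mm and grips with 20 to 120 N. Pads are 22 mm wide; open, the fingers measure 114 mm over their backs; the gripper's body (76 mm by 85 mm) begins 54 mm behind the grasp point. The pads swing forward as they close: fully open they stand 13 mm farther back than shut.
Start: joints at [1.552, 0.385, 0.008, 0, -1.194, -0.259], TCP at [171.368, 601.026, 231.312] pointing down, gripper open.
Joint ranges: [-3.14, 3.14], [-1.21, 2.06], [-1.07, 1.41], [-3.16, 2.05], [-2.99, -0.16], [-3.1, 3.1]. Speed limits (rad/s): [2.79, 2.79, 3.14, 3.14, 3.14, 3.14].

### API

Orientations are given as a unit quaternion [x, y, z, w].
In Python, from bench import read_state, get_image, camera_model, job_done gives the robot as it stands.
- The arm moves only by the shell command python3 -m handwheel 'ROWS'. ROWS is JSON, a list of rows, each a list of 7 numbers: the shift along the tool's x, y, z in m, then the turn, a rotation vector about the tool's x, y, z in rad, then the gripper's target within -1 to 1 (fully open at 1, half-way at 0, shut at -1). In form: [[dx, dy, dz, wx, wy, wz, jaw], ...]. A call has 1 to 10 rows; each row is the pose to reach, as a shift and turn from the pose commanded when the call began, along the tool's axes at that moment; what a row does not reach only later rows make up. A row lasts 1/8 s, in which the tool goes at most 62.5 mm and 10.7 degrees, less where a joint would pass 70% of its speed; a pose out of reach is approached as far as the arm can. A call with a gripper value outside its range is refused whole. The fingers move at their own pace and stop on an object; the grip force is fixed at half the most. Time passes only in rows, so rows that repeat a pose let the fingers close. It gives the time, the measured TCP pose, the force, the opening and the grip force at its end, in the units of the state.
- read_state(): the state, without advancing time (a new reading comes with each control period).
- get_image(name): name is "scene" or "top"; returns (picture, depth): 420x560x3 uint8, blue, green, red; 420x560 float32, mm along the optical axis (not along the pixel's ray), 0 where there is no reading.
- camera_model(name): a dict with "K" (3x3 intrinsics, pixels), "rvec" (rotation vector, rad) and "tvec" (3), from world to camera coordinates, as OpenCV has them. Camera axes: x right, y down, z forward; pixel columns grow to the right and rows downward; lengths in mm; the calibration is good to about 2 mm. A picture is of the moment at which its call begins. camera_model takes no time and is no camera call.
- job_done(): hands the job in; it is judged then, once.
The state is a dict: "clock": time; "joints": joint angles; "joint_vel": joint speeds; "joint_efforts": joint torques, N m; "position": TCP position; "ee_rot": TCP orientation; "contact_force": force on the tool from outside, world axes, zero at the start; "wrist_torque": the same for the moment, N m; "gripper_width": finger opening in mm; "grasp_force": force on a finger pad.
Only numpy, scipy, OpenCV 4.12 (cv2) and the standard library are available. Lean on these libraries where they do the work, as an engineer would, in place of code of your own. Each camera call takes 0.05 s, during which the arm holds its last target. There are 200 camera calls.

## Working session

There is one attempt and no reset: what is moved stays moved. The work goes in short steps, Python scripts to look and compute and a shell command to move; the robot and the scene stay as the last step left them, time stands still between calls to the robot, and variables do not carry over. Pictures are saved under pics/ and viewed, at most 10 in all, crops included, and the job is handed in when it is done.

```bash
ls; mkdir -p pics; python3 - <<'E'
from bench import *
import cv2
s=read_state();print(s)
for n in("scene","top"):
    im,d=get_image(n);cv2.imwrite(f"pics/{n}0.png",im);m=camera_model(n);print(n,m)
E
```

```text
pics
{'clock': 0.0, 'joints': array([ 1.55159951e+00,  3.85582047e-01,  6.62061214e-03, -4.99451935e-04,
       -1.19397329e+00, -2.58598823e-01]), 'joint_vel': array([-0.00131446, -0.00044248, -0.00208006,  0.00028175,  0.00199194,
        0.00099436]), 'joint_efforts': array([ 1.56611291e-04, -3.92290020e+01,  1.88393390e+01,  4.18633461e+00,
       -4.62568642e-03,  5.26199585e-06]), 'position': array([171.22004047, 600.48891805, 230.20407336]), 'ee_rot': array([ 9.90355843e-01, -1.38542802e-01, -1.02766508e-04,  1.08926733e-03]), 'contact_force': array([ 0.43115785, -0.28976474, -0.23574855]), 'wrist_torque': array([ 0.00942658, -0.00908075, -0.01420124]), 'grasp_force': 0.0, 'gripper_width': 85.22353962354576}
scene {'K': array([[468.29097706,   0.        , 281.42145588],
       [  0.        , 468.29097706, 213.6362908 ],
       [  0.        ,   0.        ,   1.        ]]), 'rvec': array([ 1.82046083, -0.963078  ,  0.63816482]), 'tvec': array([-350.16037727,  256.54959272, 1042.42672276])}
top {'K': array([[397.64229958,   0.        , 282.71206444],
       [  0.        , 397.64229958, 209.16326338],
       [  0.        ,   0.        ,   1.        ]]), 'rvec': array([ 2.19292441, -2.14734103,  0.06933463]), 'tvec': array([ -51.29371787,  580.14676925, 1065.54389982])}
```

View pics/scene0.png

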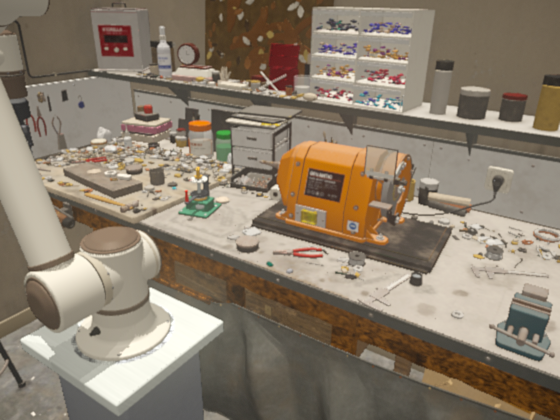

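View pics/top0.png

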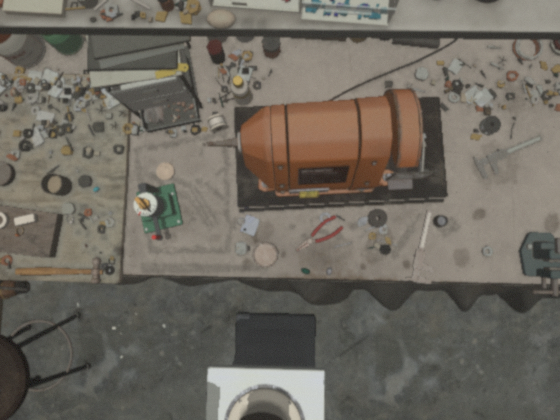

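The jig is at about (200,195) in the scene view and (157,208) in the top view. Its red peg is near (157,236) in the top view. I'll zoom in on both and mask the colours.

```bash
cat > h.py <<'E'
from bench import *
import cv2, numpy as np
from scipy.spatial.transform import Rotation as Rn
def cam(n):
    m=camera_model(n);R=cv2.Rodrigues(np.array(m["rvec"]))[0];return np.array(m["K"]),R,np.array(m["tvec"])
def ray(n,u,v):
    K,R,t=cam(n);d=R.T@np.linalg.inv(K)@[u,v,1];return -R.T@t,d
def onz(n,u,v,z):
    o,d=ray(n,u,v);return o+d*(z-o[2])/d[2]
def two(a,b):
    (o1,d1),(o2,d2)=ray("scene",*a),ray("top",*b);d1/=np.linalg.norm(d1);d2/=np.linalg.norm(d2)
    s=np.linalg.lstsq(np.c_[d1,-d2],o2-o1,rcond=None)[0];p,q=o1+s[0]*d1,o2+s[1]*d2
    return (p+q)/2,np.linalg.norm(p-q)
def proj(n,p):
    K,R,t=cam(n);c=K@(R@np.array(p)+t);return c[:2]/c[2]
def blobs(n,im,box,f,mn=3):
    x0,y0,x1,y1=box;h=cv2.cvtColor(im[y0:y1,x0:x1],cv2.COLOR_BGR2HSV).astype(int)
    m=f(h[...,0],h[...,1],h[...,2]).astype(np.uint8)
    k,_,st,c=cv2.connectedComponentsWithStats(m)
    return [(st[i,4],(c[i]+[x0,y0]).round(1),st[i,:4]+[x0,y0,0,0]) for i in range(1,k) if st[i,4]>=mn]
red=lambda h,s,v:((h<8)|(h>172))&(s>140)&(v>70)
green=lambda h,s,v:(h>60)&(h<90)&(s>100)
E
python3 - <<'E'
from h import *
ims={n:cv2.imread(f"pics/{n}0.png") for n in("scene","top")}
B={"scene":(165,155,235,225),"top":(125,175,195,245)}
out=[]
for n,b in B.items():
    im=ims[n]
    print(n,"red",blobs(n,im,b,red,2));print("green",blobs(n,im,b,green,20))
    out.append(cv2.resize(im[b[1]:b[3],b[0]:b[2]],(400,400),interpolation=cv2.INTER_CUBIC))
cv2.imwrite("pics/c0.png",np.hstack(out))
E
```

```text
scene red [(np.int32(25), array([186. , 196.4]), array([185, 190,   3,  12]))]
green []
top red [(np.int32(10), array([153.9, 236.9]), array([152, 236,   5,   3]))]
green []
```

View pics/c0.png

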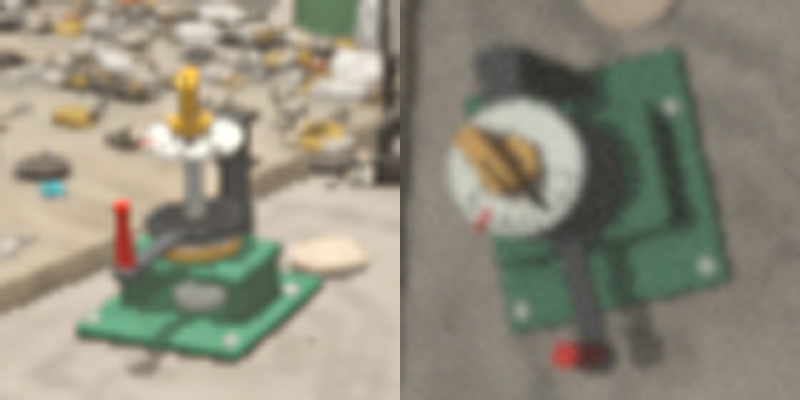

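The crop shows the jig in both views. In the top view (crop coordinates, right half), the dial centre is near (515,168), the pointer tip near (543,207), the mark near (483,218) and the peg top near (565,355).

```bash
python3 - <<'E'
from h import *
t=lambda u,v:(125+(u-400+.5)/5.714-.5,175+(v+.5)/5.714-.5)
s=lambda u,v:(165+(u+.5)/5.714-.5,155+(v+.5)/5.714-.5)
im=cv2.imread("pics/top0.png")
w=lambda h,s_,v:(s_<45)&(v>150)
print("white",blobs("top",im,(130,185,165,220),w,20))
P=two(s(122,206),t(566,355));print("peg top",P)
print("peg mid", two((186.0,196.4),t(570,355)))
A=onz("top",*t(517,167),116);print("dial",A)
print("knob 2v",two(s(190,100),t(495,160)))
pt=onz("top",*t(543,206),120);mk=onz("top",*t(483,218),116)
print("pt",pt,"mk",mk)
# base corners on bench/ plate top (z~10)
for z in(0,10):
  for c in((470,85),(680,50),(730,280),(515,330)): print(z,onz("top",*t(*c),z).round(0))
for q in(pt,mk,P[0]): d=q-A;print(np.linalg.norm(d[:2]),np.degrees(np.arctan2(d[1],d[0])))
E
```

```text
white [(np.int32(272), array([145.3, 204.1]), array([133, 193,  24,  23]))]
peg top (array([497.83149472, 285.45150857, 102.64701877]), np.float64(0.32150008975502986))
peg mid (array([498.79561962, 289.89795361,  81.29666425]), np.float64(2.8949436409933758))
dial [579.96827958 306.79969625 116.        ]
knob 2v (array([581.08019385, 308.21256735, 137.7010288 ]), np.float64(0.6731594588634529))
pt [562.64782099 292.95980006 120.        ] mk [557.08983357 320.74556023 116.        ]
0 [631. 375.   0.]
0 [650. 271.   0.]
0 [537. 242.   0.]
0 [510. 347.   0.]
10 [629. 371.  10.]
10 [649. 268.  10.]
10 [536. 239.  10.]
10 [510. 343.  10.]
22.170724224053153 -141.37342954913453
26.79385029641763 148.63504274235237
84.86575602089162 -165.4306036026008
```

```bash
cat >> h.py <<'E'
AX=np.array([580.5,307.5])
def tgt(p,yaw,st=None):
    st=st or read_state();R=Rn.from_quat(st["ee_rot"])
    c,s=np.cos(np.radians(yaw)),np.sin(np.radians(yaw))
    T=Rn.from_matrix(np.array([[c,s,0],[s,-c,0],[0,0,-1]]))
    d=R.inv().apply(np.array(p)-st["position"])/1000;w=(R.inv()*T).as_rotvec()
    print("row",d.round(4),w.round(3))
def pegxy(a,r=85): return AX+r*np.array([np.cos(np.radians(a)),np.sin(np.radians(a))])
E
python3 -c "
from h import *
tgt([498,286,200],15)"
```

```text
row [0.4005 0.2128 0.0308] [ 0.002  0.    -0.54 ]
```

```bash
python3 -m handwheel '[[0.4,0.213,0.03,0,0,-0.54,-0.3],[0.4,0.213,0.03,0,0,-0.54,-0.3],[0.4,0.213,0.03,0,0,-0.54,-0.3],[0.4,0.213,0.03,0,0,-0.54,-0.3],[0.4,0.213,0.03,0,0,-0.54,-0.3],[0.4,0.213,0.03,0,0,-0.54,-0.3],[0.4,0.213,0.03,0,0,-0.54,-0.3],[0.4,0.213,0.03,0,0,-0.54,-0.3],[0.4,0.213,0.03,0,0,-0.54,-0.3],[0.4,0.213,0.03,0,0,-0.54,-0.3]]'
python3 - <<'E'
from h import *
out=[]
for n in("scene","top"):
    im,d=get_image(n);u,v=proj(n,[498,286,110]).astype(int)
    x,y=max(u-35,0),max(v-40,0);out.append(cv2.resize(im[y:y+70,x:x+70],(400,400),interpolation=cv2.INTER_CUBIC));print(n,x,y)
cv2.imwrite("pics/c1.png",np.hstack(out));tgt([498,286,72],15);print(read_state()['joints'],read_state()['contact_force'])
E
```

```text
clock: 1.35
position: [497.0, 287.2, 201.2]
ee_rot: [0.991, 0.131, -0.0, -0.0]
contact_force: [0.2, -0.0, -0.5]
gripper_width: 30.3
grasp_force: 0.0
scene 150 148
top 117 196
row [0.0007 0.0019 0.1295] [-0.    -0.     0.002]
[ 8.06780525e-01  3.21562559e-01 -1.65350295e-01 -1.51566314e-04
 -1.08363274e+00  1.02832727e+00] [-0.74648327  0.32542044 -0.51205471]
```

View pics/c1.png

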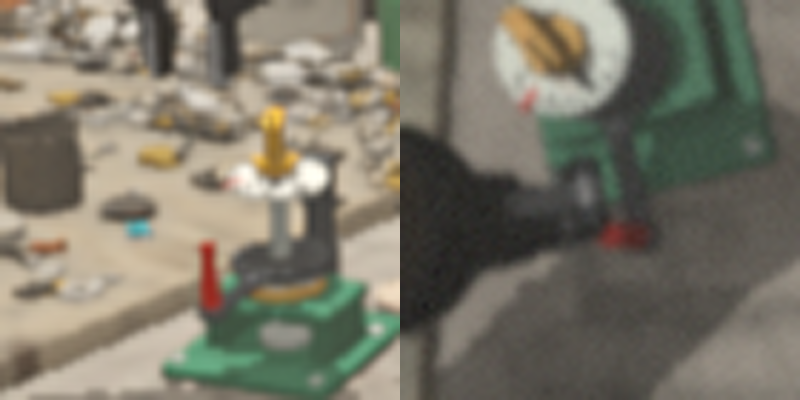

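The fingers straddle the peg in the scene view: fingertips at crop (162,75) and (222,82), peg at (208,245) below. I'll go down over it.

```bash
python3 -m handwheel '[[0.001,-0.001,0.04,0,0,0,-0.3],[0.001,-0.001,0.08,0,0,0,-0.3],[0.001,-0.001,0.1,0,0,0,-0.3],[0.001,-0.001,0.115,0,0,0,-0.3],[0.001,-0.001,0.128,0,0,0,-0.3],[0.001,-0.001,0.128,0,0,0,-0.3]]'
python3 - <<'E'
from h import *
s=read_state();print(s['contact_force'],s['wrist_torque'],s['joints'])
print("scene fingers", proj("scene",[497,287,201]), "peg proj now",proj("scene",[498,286,102]))
for n,b in (("scene",(165,170,205,215)),):
    im,_=get_image(n);print(blobs(n,im,b,red,2))
E
```

```text
clock: 2.2
position: [497.9, 287.7, 72.7]
ee_rot: [0.991, 0.131, -0.001, 0.0]
contact_force: [0.6, 0.0, 0.5]
gripper_width: 29.8
grasp_force: 0.0
[0.56952537 0.03102062 0.50984569] [0.02608335 0.03923011 0.01777062] [ 8.05542797e-01  4.62531915e-01 -3.14442469e-01 -7.92054993e-05
 -7.95167612e-01  1.02792013e+00]
scene fingers [183.1868742  161.66905617] peg proj now [185.8163179  190.76158213]
[(np.int32(26), array([186.1, 196.7]), array([185, 191,   4,  11]))]
```

```bash
python3 -m handwheel '[[0,0,0,0,0,0,-0.6],[0,0,0,0,0,0,-0.6],[0.0005,0.0089,0,0,0,-0.105,-0.6],[0.0019,0.0177,0,0,0,-0.209,-0.6],[0.0042,0.0263,-0.001,0,0,-0.314,-0.6],[0.0073,0.0346,-0.001,0,0,-0.419,-0.6],[0.0114,0.0425,-0.0015,0,0,-0.524,-0.6]]'
python3 - <<'E'
from h import *
s=read_state();print(s['contact_force'],s['joints'])
E
```

```text
clock: 3.12
position: [520.7, 249.9, 75.4]
ee_rot: [0.923, 0.385, 0.001, -0.0]
contact_force: [-0.8, 0.1, -0.2]
gripper_width: 17.0
grasp_force: 0.4
[-0.81484478  0.07303661 -0.22405537] [ 7.27634105e-01  4.61307213e-01 -3.07508398e-01 -2.77216488e-04
 -8.00459432e-01  1.63312495e+00]
```

```bash
python3 -m handwheel '[[0.0005,0.0089,0,0,0,-0.105,-0.6],[0.0019,0.0177,0,0,0,-0.209,-0.6],[0.0042,0.0263,-0.001,0,0,-0.314,-0.6],[0.0073,0.0346,-0.001,0,0,-0.419,-0.6],[0.0114,0.0425,-0.0015,0,0,-0.524,-0.6],[0.0114,0.0425,-0.0015,0,0,-0.524,-0.6]]'
python3 - <<'E'
from h import *
s=read_state();print(s['contact_force'],s['joints'])
im,_=get_image("scene");im2,_=get_image("top")
p=[*pegxy(-108),106];print(proj("scene",p),proj("top",p))
print(blobs("scene",im,(165,170,245,235),red,2),blobs("top",im2,(125,195,195,250),red,2))
E
```

```text
clock: 3.88
position: [559.0, 227.5, 76.6]
ee_rot: [0.794, 0.608, 0.0, 0.0]
contact_force: [0.6, -0.1, 1.5]
gripper_width: 17.1
grasp_force: 0.0
[ 0.5652681  -0.09345098  1.50079005] [ 6.54560575e-01  4.96301641e-01 -2.39326689e-01  8.80686705e-05
 -8.34317337e-01  2.22439078e+00]
[211.16472047 188.40227269] [177.30974237 214.90546126]
[(np.int32(15), array([213. , 193.8]), array([212, 188,   3,  12]))] []
```

```bash
python3 - <<'E'
from h import *
for n,f in (("top","pics/top0.png"),("scene","pics/scene0.png")):
    im=cv2.imread(f).astype(float);b,g,r=im[...,0],im[...,1],im[...,2]
    m0=proj(n,[557,321,116]);c=proj(n,[580.5,307.5,116]);
    x,y=m0.round().astype(int);k=5
    W=np.clip(r-(g+b)/2-25,0,None)[y-k:y+k+1,x-k:x+k+1]
    yy,xx=np.mgrid[y-k:y+k+1,x-k:x+k+1];u,v=(W*xx).sum()/W.sum(),(W*yy).sum()/W.sum()
    print(n,W.astype(int).tolist());M=onz(n,u,v,116)
    # dial outline: convex hull of white -> ellipse
    cx,cy=c.round().astype(int);q=18;h=cv2.cvtColor(cv2.imread(f)[cy-q:cy+q,cx-q:cx+q],cv2.COLOR_BGR2HSV)
    w=((h[...,1]<60)&(h[...,2]>140)).astype(np.uint8);k2,L,st,_=cv2.connectedComponentsWithStats(w);i=1+st[1:,4].argmax()
    P=cv2.convexHull(np.argwhere(L==i)[:,::-1].astype(np.int32));e=cv2.fitEllipse(P);ec=np.array(e[0])+[cx-q,cy-q]
    C=onz(n,*ec,116);d=M-C;print(u,v,M,"ell",e,ec,C,"mark",np.hypot(d[0],d[1]),np.degrees(np.arctan2(d[1],d[0])))
    d=M[:2]-AX;print(np.hypot(*d),np.degrees(np.arctan2(d[1],d[0])))
tgt([580.5,307.5,132],39)
E
```

```text
top [[0, 0, 0, 0, 0, 0, 4, 14, 11, 0, 0], [0, 0, 0, 0, 0, 0, 0, 0, 0, 0, 0], [0, 0, 0, 0, 0, 0, 0, 0, 0, 0, 0], [0, 0, 0, 0, 0, 0, 3, 0, 0, 0, 0], [0, 0, 0, 0, 0, 22, 22, 0, 0, 0, 0], [0, 0, 0, 0, 12, 34, 14, 0, 0, 0, 0], [0, 0, 0, 0, 24, 25, 0, 0, 0, 0, 0], [0, 0, 0, 0, 10, 5, 0, 0, 0, 0, 0], [0, 0, 0, 0, 0, 0, 0, 0, 0, 0, 0], [0, 0, 0, 0, 0, 0, 0, 0, 0, 0, 0], [0, 0, 0, 0, 0, 0, 0, 0, 0, 0, 0]]
139.3022113022113 212.3931203931204 [557.97394037 320.31154456 116.        ] ell ((14.160765647888184, 20.675731658935547), (24.240360260009766, 33.86444854736328), 44.510921478271484) [141.16076565 206.67573166] [572.52268751 316.34077885 116.        ] mark 15.080882727283445 164.73415798562812
25.9144561327398 150.37123743676753
scene [[0, 0, 0, 0, 0, 0, 0, 0, 2, 8, 12], [0, 0, 0, 0, 2, 2, 2, 2, 12, 39, 52], [0, 0, 1, 3, 4, 4, 0, 0, 1, 34, 67], [0, 0, 0, 4, 3, 0, 0, 0, 0, 2, 39], [0, 0, 0, 4, 0, 0, 0, 0, 0, 0, 6], [0, 0, 0, 2, 12, 19, 14, 0, 0, 0, 0], [0, 0, 0, 5, 20, 14, 3, 0, 0, 0, 0], [0, 0, 0, 0, 4, 0, 0, 0, 0, 0, 0], [1, 1, 0, 0, 0, 0, 0, 0, 0, 0, 0], [4, 3, 3, 3, 2, 1, 0, 0, 0, 0, 0], [5, 5, 4, 5, 4, 4, 4, 3, 3, 3, 4]]
192.37327677624603 177.60127253446447 [573.37230477 327.33944645 116.        ] ell ((2.4695892333984375, 17.148279190063477), (34.55551528930664, 85.29888153076172), 77.2677230834961) [182.46958923 177.14827919] [556.8955116  357.48993384 116.        ] mark 34.358937749789774 -61.34405139755197
21.08097897541936 109.76178249256236
row [ 0.0829  0.0006 -0.0555] [ 0.    -0.     0.628]
```

```bash
python3 -m handwheel '[[0,0,-0.05,0,0,0,-0.6],[0,0,-0.1,0,0,0,-0.3],[0,0,-0.11,0,0,0,0],[0.04,0,-0.11,0,0,0.18,0],[0.083,0,-0.11,0,0,0.36,0],[0.083,0,-0.11,0,0,0.54,0],[0.083,0,-0.11,0,0,0.628,0],[0.083,0,-0.11,0,0,0.628,0]]'
python3 - <<'E'
from h import *
im,_=get_image("scene");u,v=proj("scene",[580,307,150]).astype(int);print(u,v)
cv2.imwrite("pics/c2.png",cv2.resize(im[v-45:v+35,u-40:u+40],(480,480),interpolation=cv2.INTER_CUBIC));tgt([580.5,307.5,132],39)
for n in("scene","top"):
    print(n,proj(n,[580.5,307.5,116]),proj(n,[557,321,116]))
print(proj("scene",read_state()["position"]),read_state()['contact_force'])
E
```

```text
clock: 4.97
position: [579.2, 307.9, 185.4]
ee_rot: [0.942, 0.335, -0.001, 0.0]
contact_force: [0.6, -0.7, -0.6]
gripper_width: 42.1
grasp_force: 0.0
197 168
row [0.0008 0.0009 0.0536] [-0.     0.001  0.003]
scene [198.15358259 178.20750472] [190.36468636 179.34795527]
top [144.79865773 203.5987846 ] [139.01118153 212.77290065]
[196.64354744 158.62214772] [ 0.05187005 -0.69465124 -0.33702222]
```

View pics/c2.png

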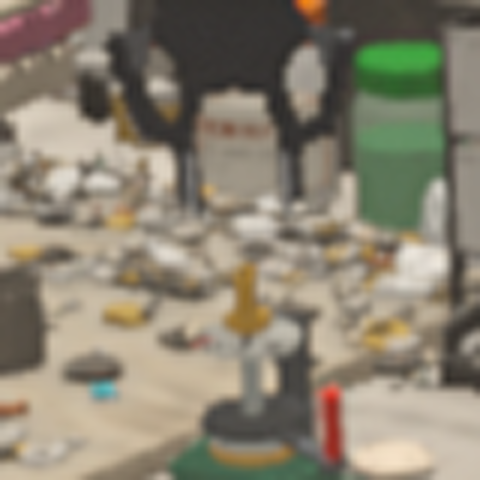

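The fingers are centred over the knob, at crop x≈185–295 with the knob at about 245. The peg now stands at (333,420), so the ring has swung clear. Next I go down, grip and turn.

```bash
python3 -m handwheel '[[0.001,0.001,0.03,0,0,0,0],[0.001,0.001,0.05,0,0,0,0],[0.001,0.001,0.0605,0,0,0,0],[0.001,0.001,0.0605,0,0,0,-1],[0.001,0.001,0.0605,0,0,0,-1],[0.001,0.001,0.0605,0,0,0,-1],[0.001,0.001,0.0605,0,0,0,-1],[0.001,0.001,0.0605,0,0,0,-1]]'
python3 - <<'E'
from h import *
s=read_state();print(s['contact_force'],s['wrist_torque'],s['joints'])
E
```

```text
clock: 6.02
position: [580.7, 307.7, 125.4]
ee_rot: [0.942, 0.334, -0.001, -0.0]
contact_force: [-2.6, 1.2, -6.0]
gripper_width: 23.3
grasp_force: 59.1
[-2.58542356  1.20055622 -6.00450113] [0.41922347 0.64505907 0.01332164] [ 7.32586367e-01  5.23130484e-01 -4.43922819e-02 -8.02609450e-04
 -1.00429769e+00  1.52075518e+00]
```

Width reads 23 mm, not 12, so the fingertips have probably caught the round hub under the bar. I'll reopen, raise and close again.

```bash
python3 -m handwheel '[[0,0,0,0,0,0,0],[0,0,0,0,0,0,0],[0,0,-0.0135,0,0,0,0],[0,0,-0.0135,0,0,0,-1],[0,0,-0.0135,0,0,0,-1],[0,0,-0.0135,0,0,0,-1],[0,0,-0.0135,0,0,0,-1],[0,0,-0.0135,0,0,0,-1]]'
python3 - <<'E'
from h import *
s=read_state();print(s['contact_force'],s['wrist_torque'])
im,_=get_image("scene");u,v=proj("scene",[580,307,150]).astype(int);im2,_=get_image("top")
a=cv2.resize(im[v-35:v+25,u-30:u+30],(400,400),interpolation=cv2.INTER_CUBIC)
u,v=proj("top",[580,307,116]).astype(int)
cv2.imwrite("pics/c3.png",np.hstack([a,cv2.resize(im2[v-30:v+30,u-30:u+30],(400,400),interpolation=cv2.INTER_CUBIC)]))
E
```

```text
clock: 7.02
position: [581.6, 308.5, 140.6]
ee_rot: [0.942, 0.335, 0.001, -0.0]
contact_force: [-1.5, 2.0, 6.1]
gripper_width: 10.0
grasp_force: 60.9
[-1.50385269  1.97435717  6.08219764] [ 0.53740226  0.62475318 -0.03058771]
```

View pics/c3.png

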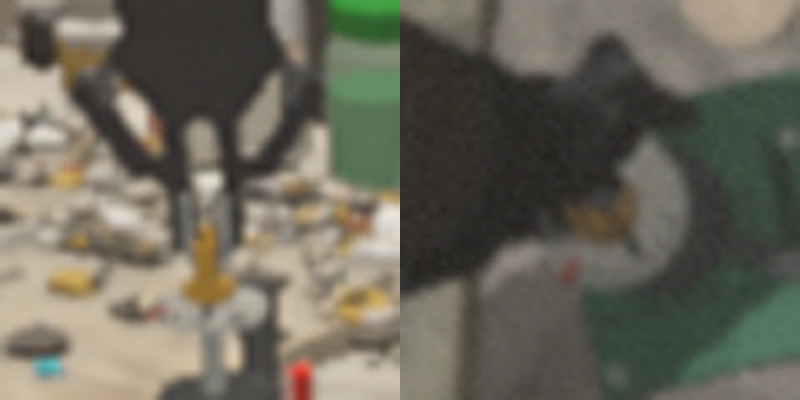

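The bar is now gripped: the pads close on it just above the hub at crop (205,260), and in the top view the pointer is visible at (635,245) and the mark at (570,270). Turning clockwise.

```bash
python3 -m handwheel '[[0,0,0,0,0,0.15,-1],[0,0,0,0,0,0.3,-1],[0,0,0,0,0,0.45,-1],[0,0,0,0,0,0.6,-1],[0,0,0,0,0,0.75,-1],[0,0,0,0,0,0.9,-1],[0,0,0,0,0,1.05,-1],[0,0,0,0,0,1.2,-1],[0,0,0,0,0,1.2,-1]]'
python3 - <<'E'
from h import *
s=read_state();print(s['contact_force'],s['wrist_torque']);R=Rn.from_quat(s['ee_rot']).as_matrix();print("yaw",np.degrees(np.arctan2(R[1,0],R[0,0])))
E
```

```text
clock: 8.25
position: [581.0, 308.2, 138.9]
ee_rot: [0.967, -0.255, -0.0, -0.0]
contact_force: [-0.3, 2.3, 1.6]
gripper_width: 10.1
grasp_force: 60.3
[-0.34437747  2.34987321  1.61903747] [ 0.69896069  0.40183039 -0.07947484]
yaw -29.57737239882584
```

```bash
python3 -m handwheel '[[0,0,0,0,0,0,0],[0,0,0,0,0,0,0],[0,0,-0.03,0,0,0,0],[0,0,-0.055,0,0,0,0]]'
python3 -c "
from h import *
tgt([*pegxy(-107),190],73)"
```

```text
clock: 8.75
position: [581.5, 307.3, 195.0]
ee_rot: [0.967, -0.256, 0.0, 0.0]
contact_force: [-0.1, -0.5, 0.5]
gripper_width: 42.7
grasp_force: 0.0
row [0.0176 0.0832 0.005 ] [ 1.000e-03  0.000e+00 -1.791e+00]
```

```bash
python3 -m handwheel '[[0.0176,0.083,0.005,0,0,-0.18,0],[0.0176,0.083,0.005,0,0,-0.36,0],[0.0176,0.083,0.005,0,0,-0.54,0],[0.0176,0.083,0.005,0,0,-0.72,0],[0.0176,0.083,0.005,0,0,-0.9,0],[0.0176,0.083,0.005,0,0,-1.08,-0.3],[0.0176,0.083,0.005,0,0,-1.26,-0.3],[0.0176,0.083,0.005,0,0,-1.44,-0.3],[0.0176,0.083,0.005,0,0,-1.62,-0.3],[0.0176,0.083,0.005,0,0,-1.79,-0.3]]'
python3 - <<'E'
from h import *
I={n:get_image(n)[0] for n in("scene","top")}
o=[]
for n in I:
    cv2.imwrite(f"pics/{n}4.png",I[n]);u,v=proj(n,[579.5,308,116]).astype(int);print(n,u,v)
    o.append(cv2.resize(I[n][v-20:v+20,u-20:u+20],(400,400),interpolation=cv2.INTER_CUBIC))
cv2.imwrite("pics/c4.png",np.hstack(o))
print("peg",blobs("scene",I["scene"],(195,170,245,235),red,2),blobs("top",I["top"],(160,200,200,250),red,2),proj("scene",[*pegxy(-107),106]))
E
```

```text
clock: 10.0
position: [555.5, 226.4, 189.3]
ee_rot: [0.803, 0.597, -0.0, 0.0]
contact_force: [-0.3, 0.4, 0.2]
gripper_width: 30.1
grasp_force: 0.0
scene 197 178
top 144 203
peg [(np.int32(25), array([211.8, 193.7]), array([211, 188,   3,  12]))] [(np.int32(6), array([177.7, 214.2]), array([177, 213,   3,   3]))] [211.5566522  188.30300608]
```

View pics/c4.png

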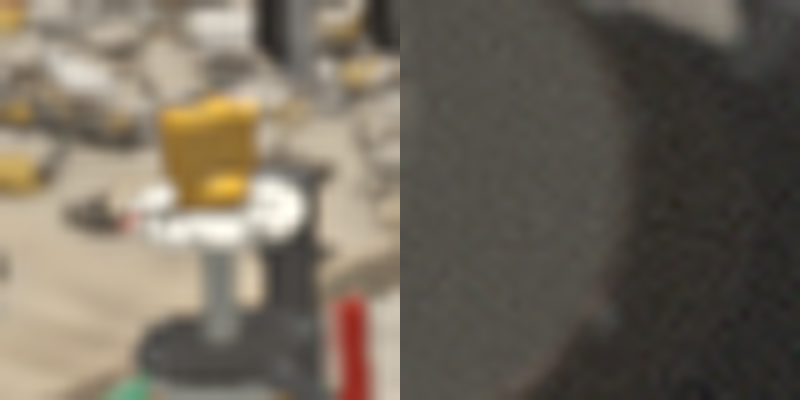

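The arm hides the dial in the top view. I'll step aside to a clear spot and look again.

```bash
python3 -c "
from h import *
tgt([480,270,190],73)"
```

```text
row [ 0.0194 -0.0849 -0.0007] [ 0.     0.    -0.002]
```

```bash
python3 -m handwheel '[[0.0194,-0.085,0,0,0,0,-0.3],[0.0194,-0.085,0,0,0,0,-0.3],[0.0194,-0.085,0,0,0,0,-0.3]]'
python3 - <<'E'
from h import *
I=np.mean([get_image("top")[0].astype(float) for _ in range(6)],0).astype(np.uint8)
u,v=proj("top",[579.5,308,116]).astype(int);print(u,v)
cv2.imwrite("pics/top5.png",I)
a=I[v-20:v+20,u-20:u+20];b=cv2.imread("pics/top0.png")[v-20:v+20,u-20:u+20]
cv2.imwrite("pics/c5.png",np.hstack([cv2.resize(x,(400,400),interpolation=cv2.INTER_CUBIC) for x in(b,a)]))
E
```

```text
clock: 10.48
position: [478.9, 271.0, 189.7]
ee_rot: [0.804, 0.594, 0.0, 0.0]
contact_force: [0.6, 0.8, 0.4]
gripper_width: 29.7
grasp_force: 0.0
144 203
```

View pics/c5.png

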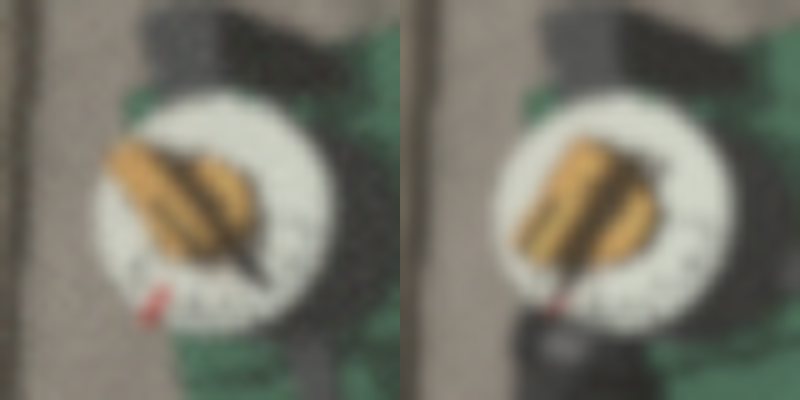

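In the right half (top view now), the pointer runs from the dial centre at (613,210) to about (567,289), and the mark is at about (556,305), so they nearly line up. I'll back off a little further and measure it numerically.

```bash
python3 -m handwheel '[[-0.02,-0.05,0,0,0,0,-0.3],[-0.02,-0.05,0,0,0,0,-0.3]]'
python3 - <<'E'
from h import *
from scipy.optimize import least_squares
I=np.mean([get_image("top")[0].astype(float) for _ in range(10)],0)
cv2.imwrite("pics/top6.png",I.astype(np.uint8))
u,v=proj("top",[579.5,308,116]).astype(int);k=20
J=cv2.resize(I[v-k:v+k,u-k:u+k],None,fx=10,fy=10,interpolation=cv2.INTER_CUBIC)
h=cv2.cvtColor(np.clip(J,0,255).astype(np.uint8),cv2.COLOR_BGR2HSV)
m=((h[...,1]<45)&(h[...,2]>150)).astype(np.uint8);_,L,st,_=cv2.connectedComponentsWithStats(m);m=(L==1+st[1:,4].argmax())
P=cv2.convexHull(np.argwhere(m)[:,::-1].astype(np.int32))[:,0].astype(float)
pix=lambda a:(u-k+(a[0]+.5)/10-.5,v-k+(a[1]+.5)/10-.5)
W=np.array([onz("top",*pix(a),116)[:2] for a in P])
f=least_squares(lambda c:np.hypot(*(W-c[:2]).T)-c[2],[580,308,30],loss="soft_l1").x;print("circle",f)
b,g,r=J[...,0],J[...,1],J[...,2]
for name,wt,z,r0,r1 in(("red",np.clip(r-(g+b)/2-20,0,None),116,21,31),("dark",np.clip(120-J.mean(2),0,None),119,19,25)):
    K,R,t=cam("top")
    ys,xs=np.nonzero(wt>0);o,_=ray("top",0,0)
    d=np.stack([u-k+(xs+.5)/10-.5,v-k+(ys+.5)/10-.5,np.ones(len(xs))]);D=R.T@np.linalg.inv(K)@d
    q=o[:2,None]+D[:2]*(z-o[2])/D[2]-f[:2,None];rad=np.hypot(*q);an=np.degrees(np.arctan2(q[1],q[0]));w=wt[ys,xs]
    s=(rad>r0)&(rad<r1)&(an>120)&(an<175);print(name,w[s].sum(),(w*an)[s].sum()/w[s].sum(),np.histogram(an[s],np.arange(120,180,5),weights=w[s])[0].astype(int),"rad",(w*rad)[s].sum()/w[s].sum())
E
```

```text
clock: 11.02
position: [424.1, 264.5, 188.9]
ee_rot: [0.804, 0.594, -0.001, -0.0]
contact_force: [-0.3, -0.1, 0.7]
gripper_width: 30.3
grasp_force: 0.0
circle [579.74255466 309.26660238  30.54810192]
red 11901.331041967638 150.96537728961354 [ 563  379   30    0    0 1822 5556 3512   36    0    0] rad 27.723907891977785
dark 337.420069769169 155.080440012203 [  0   0   0   0   0   0 159 177   0   0   0] rad 19.452878774831365
```

```bash
python3 - <<'E'
from h import *
I=cv2.imread("pics/top6.png").astype(float)
def polar(c,z):
    an=np.arange(125,180,2.5);out=[]
    for rr in(18,20,22,24,26,28):
        p=[proj("top",[c[0]+rr*np.cos(np.radians(a)),c[1]+rr*np.sin(np.radians(a)),z]) for a in an]
        p=np.float32(p)[None];out.append(cv2.remap(I.astype(np.float32),p[...,0],p[...,1],cv2.INTER_CUBIC)[0])
    return an,np.array(out)
for c in([579.74,309.27],[580,308.3]):
    an,M=polar(c,116);red=np.clip(M[...,2]-M[...,:2].mean(-1)-15,0,None);print(c)
    for i,rr in enumerate((18,20,22,24,26,28)):
        dk=M[i].mean(-1);
        wd=np.clip(165-dk,0,None)*((an>135)&(an<170));wr=red[i]*((an>135)&(an<170))
        print(rr,dk.astype(int).tolist(),"dark",(wd*an).sum()/wd.sum(),"red",(wr*an).sum()/max(wr.sum(),1e-6),wr.sum())
E
```

```text
[579.74, 309.27]
18 [128, 124, 119, 116, 113, 110, 107, 103, 100, 95, 93, 95, 102, 113, 125, 139, 152, 163, 168, 172, 178, 183] dark 149.35174061531575 red 138.1195424444147 8.830681
20 [139, 139, 138, 137, 135, 137, 138, 136, 128, 119, 113, 111, 117, 130, 144, 158, 167, 175, 178, 177, 177, 181] dark 149.48388629678163 red 137.5 1.0596008
22 [153, 155, 155, 155, 157, 159, 158, 155, 150, 141, 131, 127, 129, 138, 151, 164, 172, 176, 177, 172, 168, 170] dark 151.36360311631864 red 156.07093815929073 3.12809
24 [173, 174, 172, 172, 170, 171, 172, 172, 165, 154, 142, 134, 136, 144, 153, 162, 169, 172, 171, 167, 162, 161] dark 153.91345459927345 red 155.00822064100092 36.49202
26 [181, 180, 179, 178, 176, 175, 176, 177, 172, 161, 147, 134, 132, 140, 151, 160, 166, 169, 168, 165, 161, 160] dark 154.83615998933567 red 153.6310529065962 87.85299
28 [167, 164, 163, 163, 165, 167, 167, 168, 165, 155, 141, 127, 121, 126, 136, 149, 156, 162, 161, 159, 159, 158] dark 155.89554476863233 red 153.15186807707377 143.94946
[580, 308.3]
18 [121, 115, 109, 103, 98, 96, 94, 91, 87, 85, 88, 96, 108, 123, 1
[... 209 characters left out ...]
rk 147.71617116283375 red 137.5 0.7164154
22 [145, 146, 148, 149, 149, 150, 151, 146, 136, 128, 123, 125, 133, 146, 161, 171, 176, 178, 174, 170, 172, 177] dark 148.96098378237502 red 0.0 0.0
24 [165, 166, 164, 164, 166, 168, 166, 161, 154, 142, 133, 133, 141, 151, 161, 169, 172, 172, 167, 162, 162, 166] dark 151.4563287551313 red 153.7889521317121 22.331161
26 [180, 179, 178, 177, 174, 175, 177, 175, 164, 151, 138, 134, 140, 150, 159, 166, 170, 169, 166, 162, 160, 160] dark 152.82880975749487 red 152.22602158058604 66.92968
28 [175, 173, 172, 172, 173, 173, 172, 171, 166, 152, 135, 125, 127, 137, 150, 157, 163, 164, 161, 161, 160, 159] dark 154.27509074549465 red 151.7612113994839 121.82285
```

Pointer and mark agree to within about 2°. Back to the peg.

```bash
python3 -m handwheel '[[0.0006,0.0625,0,0,0,0,-0.3],[0.0006,0.125,0,0,0,0,-0.3],[0.0006,0.1365,0,0,0,0,-0.3],[0.0006,0.1365,0,0,0,0,-0.3]]'; python3 -c "
from h import *
tgt([*pegxy(-107),75],73)"
```

```text
clock: 12.02
position: [557.1, 225.9, 188.5]
ee_rot: [0.805, 0.593, -0.001, -0.0]
contact_force: [-0.3, -0.7, -0.3]
gripper_width: 30.0
grasp_force: 0.0
row [-0.     -0.0014  0.1135] [-0.001  0.001 -0.004]
```

```bash
python3 -m handwheel '[[0,-0.0015,0.05,0,0,0,-0.3],[0,-0.0015,0.085,0,0,0,-0.3],[0,-0.0015,0.1,0,0,0,-0.3],[0,-0.0015,0.1135,0,0,0,-0.3],[0,-0.0015,0.1135,0,0,0,-0.6],[0,-0.0015,0.1135,0,0,0,-0.6],[0,-0.0015,0.1135,0,0,0,-0.6]]'; python3 -c "
from h import *
s=read_state();print(s['contact_force'],s['wrist_torque'],s['joints'])"
```

```text
clock: 12.9
position: [556.1, 227.2, 76.9]
ee_rot: [0.804, 0.594, 0.001, 0.0]
contact_force: [0.9, 0.9, -0.0]
gripper_width: 17.4
grasp_force: 0.0
[ 0.8634079   0.88458768 -0.01538648] [-0.05298693  0.03359642 -0.02715717] [ 6.57283147e-01  4.91448197e-01 -2.47391555e-01  1.97407073e-04
 -8.29794238e-01  2.18560805e+00]
```

```bash
cat > f.py <<'E'
from h import *
import sys
F=[]
for i in range(int(sys.argv[1]) if len(sys.argv)>1 else 4):
    s=read_state();R=Rn.from_quat(s['ee_rot']).as_matrix();F.append(R.T@s['contact_force']);get_image("top")
p=s['position'][:2]-AX
print("Ftool",np.mean(F,0).round(2),"sd",np.std(F,0).round(2),"ang",np.degrees(np.arctan2(p[1],p[0])).round(1),"r",np.hypot(*p).round(1),"z",s['position'][2].round(1),"clk",s['clock'])
E
python3 -m handwheel '[[0.0005,-0.0089,0,0,0,0.105,-0.6],[0.0019,-0.0177,0,0,0,0.209,-0.6],[0.0042,-0.0263,0.001,0,0,0.314,-0.6],[0.0073,-0.0346,0.001,0,0,0.419,-0.6],[0.0114,-0.0425,0.0015,0,0,0.524,-0.6],[0.0114,-0.0425,0.0015,0,0,0.524,-0.6]]'; python3 f.py
```

```text
clock: 13.65
position: [518.3, 250.7, 75.0]
ee_rot: [0.93, 0.366, 0.001, -0.0]
contact_force: [-0.5, 0.3, 0.3]
gripper_width: 17.0
grasp_force: 0.0
Ftool [-0.36  0.01 -0.2 ] sd [0.32 0.48 0.41] ang -137.3 r 84.3 z 74.6 clk 13.8
```

```bash
for i in 1; do python3 -m handwheel '[[0.0001,-0.0045,0,0,0,0.052,-0.6],[0.0005,-0.0089,0.0003,0,0,0.105,-0.6],[0.0005,-0.0089,0.0003,0,0,0.105,-0.6]]' >/dev/null; python3 f.py; python3 -m handwheel '[[0.0001,-0.0045,0,0,0,0.052,-0.6],[0.0005,-0.0089,0.0003,0,0,0.105,-0.6],[0.0005,-0.0089,0.0003,0,0,0.105,-0.6]]' >/dev/null; python3 f.py; done
```

```text
Ftool [0.37 0.2  0.16] sd [0.25 0.17 0.12] ang -143.3 r 84.5 z 74.0 clk 14.375
Ftool [0.17 0.24 0.11] sd [0.27 0.24 0.49] ang -149.4 r 84.5 z 73.7 clk 14.95
```

```bash
python3 -m handwheel '[[0.0001,-0.0045,0,0,0,0.052,-0.6],[0.0005,-0.0089,0.0003,0,0,0.105,-0.6],[0.0005,-0.0089,0.0003,0,0,0.105,-0.6]]' >/dev/null; python3 f.py; python3 -m handwheel '[[0.0001,-0.0045,0,0,0,0.052,-0.6],[0.0005,-0.0089,0.0003,0,0,0.105,-0.6],[0.0005,-0.0089,0.0003,0,0,0.105,-0.6]]' >/dev/null; python3 f.py
```

```text
Ftool [0.19 0.17 0.23] sd [0.24 0.4  0.17] ang -155.5 r 84.6 z 73.4 clk 15.525
Ftool [0.07 0.19 0.31] sd [0.49 0.59 0.58] ang -161.5 r 84.6 z 73.1 clk 16.1
```

```bash
python3 -m handwheel '[[0.0001,-0.0045,0,0,0,0.052,-0.6],[0.0005,-0.0089,0.0003,0,0,0.105,-0.6],[0.0005,-0.0089,0.0003,0,0,0.105,-0.6]]' >/dev/null; python3 f.py; python3 -m handwheel '[[0.0001,-0.0045,0,0,0,0.052,-0.6],[0.0005,-0.0089,0.0003,0,0,0.105,-0.6],[0.0005,-0.0089,0.0003,0,0,0.105,-0.6]]' >/dev/null; python3 f.py
```

```text
Ftool [0.13 0.31 0.23] sd [0.31 0.57 0.17] ang -167.5 r 84.6 z 72.8 clk 16.675
Ftool [ 0.38 -0.12  0.22] sd [0.41 0.36 0.44] ang -173.6 r 84.7 z 72.5 clk 17.25
```

```bash
python3 - <<'E'
from h import *
print(blobs("scene",get_image("scene")[0],(165,165,215,225),red,2),proj("scene",[*pegxy(-172),102]))
E
python3 -m handwheel '[[0.0001,-0.0045,0,0,0,0.052,-0.6],[0.0005,-0.0089,0.0003,0,0,0.105,-0.6],[0.0005,-0.0089,0.0003,0,0,0.105,-0.6]]' >/dev/null; python3 f.py; python3 -m handwheel '[[0.0001,-0.0045,0,0,0,0.052,-0.6],[0.0005,-0.0089,0.0003,0,0,0.105,-0.6],[0.0005,-0.0089,0.0003,0,0,0.105,-0.6]]' >/dev/null; python3 f.py
```

```text
[(np.int32(13), array([182.5, 195.5]), array([182, 190,   3,  12]))] [183.28237901 190.26796231]
Ftool [-1.    1.23 -0.48] sd [0.32 0.52 0.24] ang -179.4 r 84.9 z 72.2 clk 17.875
Ftool [-0.65  4.89 -2.46] sd [0.06 0.16 0.52] ang 175.0 r 85.1 z 71.8 clk 18.45
```

```bash
python3 -m handwheel '[[0,-0.0013,0,0,0,0.015,-0.6],[0.0001,-0.0026,0,0,0,0.03,-0.6],[0.0001,-0.0026,0,0,0,0.03,-0.6]]' >/dev/null; python3 f.py 6
```

```text
Ftool [-0.54  5.27 -2.77] sd [0.66 0.31 0.42] ang 173.4 r 85.2 z 71.8 clk 19.125
```

```bash
python3 -m handwheel '[[0,-0.0012,0,0,0,0.014,-0.6],[0.0001,-0.0025,0,0,0,0.029,-0.6],[0.0001,-0.0025,0,0,0,0.029,-0.6]]' >/dev/null; python3 f.py 6
```

```text
Ftool [-0.09  6.05 -3.  ] sd [0.35 0.6  0.43] ang 172.0 r 85.2 z 71.7 clk 19.8
```

About 6 N on the peg. Backing off without touching it, then lifting.

```bash
python3 -m handwheel '[[0,0.0025,0,0,0,0,-0.45],[0,0.0025,0,0,0,0,-0.3],[0,0.0025,0,0,0,0,-0.3]]'; python3 f.py; python3 -m handwheel '[[0,0,-0.03,0,0,0,-0.3],[0,0,-0.08,0,0,0,-0.3],[0,0,-0.12,0,0,0,-0.3],[-0.05,0,-0.13,0,0,0,-0.3],[-0.09,0,-0.13,0,0,0,-0.3],[-0.09,0,-0.13,0,0,0,-0.3]]'
python3 - <<'E'
from h import *
I={n:get_image(n)[0] for n in("scene","top")};o=[]
for n in I:
    u,v=proj(n,[560,308,90]).astype(int)
    o.append(cv2.resize(I[n][v-30:v+30,u-30:u+30],(400,400),interpolation=cv2.INTER_CUBIC))
cv2.imwrite("pics/c7.png",np.hstack(o));cv2.imwrite("pics/top7.png",I["top"])
print(blobs("scene",I["scene"],(165,165,215,225),red,2),proj("scene",[*pegxy(174),101]))
E
```

```text
clock: 20.23
position: [496.8, 319.2, 72.0]
ee_rot: [0.997, -0.075, 0.0, -0.001]
contact_force: [-0.0, -0.2, 1.4]
gripper_width: 29.8
grasp_force: 0.0
Ftool [ 0.12 -0.12 -0.22] sd [0.46 0.41 0.7 ] ang 172.3 r 84.7 z 71.9 clk 20.375
clock: 21.18
position: [405.6, 332.3, 202.6]
ee_rot: [0.997, -0.074, 0.0, -0.001]
contact_force: [0.5, -0.5, -0.3]
gripper_width: 29.8
grasp_force: 0.0
[(np.int32(20), array([179.3, 195.2]), array([178, 189,   3,  12]))] [178.62714419 189.20821214]
```

View pics/c7.png

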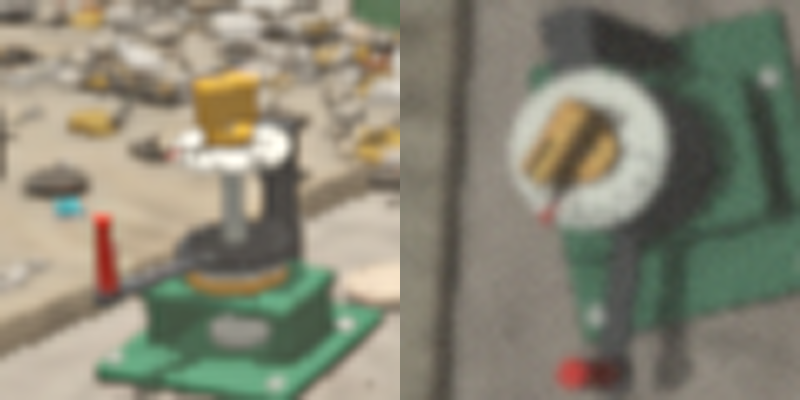

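The pointer meets the mark at (548,215) in the right half. The peg stays at its tightened spot, and the gripper is clear of everything.

```bash
python3 -c "
from bench import *
print(job_done())"
```

```text
the job is handed in; nothing more can be done
None
```

The lock ring was loosened, the knob's pointer set on the red mark to within about 2°, and the ring done up again to about 6 N on its peg; the gripper let go and nothing else was touched, and the job was handed in at about 21 s, with no verdict shown.

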